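# Set slide holders out on an airing board one spacer block apart

## Robot

A 6-joint arm with a two-finger parallel gripper is mounted at the origin on a cart in front of the work surface, level with it; the furniture and walls round the work are solid. World frame = base frame: x ahead of the robot, y to its left, z up, the work surface at z = 0. Lengths are in mm, angles in rad, forces in N, time in s.
With the tool pointing down it reaches from about 275 to 825 mm from the base axis. Payload 5.2 kg.
Tool frame: the origin (TCP) lies at the very end of the fingers, on their centre line; the grasp point (between the pads) lies 19 mm behind it; z points along the fingers, y is the line along which they close (so a half turn about z gives the same grasp; the last joint's range is limited). The gripper opens to 93 mm and grips with 3 to 60 N. Pads are 15 mm wide; open, the fingers measure 128 mm over their backs; the gripper's body (75 mm by 188 mm) begins 65 mm behind the grasp point.
Start: joints at [1.081, 0.259, 1.535, -0, 1.348, -0.203], TCP at [155.564, 527.546, 218.653] pointing down, gripper open.
Joint ranges: [-3.14, 3.14], [-0.91, 2.08], [0.19, 2.58], [-1.22, 4.36], [0.22, 2.71], [-3.12, 3.12]. Speed limits (rad/s): [2.57, 2.57, 3.14, 3.14, 3.14, 3.14].

## Interface

Orientations are given as [roll, pitch, yaw] about the fixed x, y, z axes, in that order (R = Rz(yaw) Ry(pitch) Rx(roll)).
In Python, from bench import robot gives the robot as it stands. The module is installed in compiled form; this text tells all that it offers. Calls block until the motion is done:
- robot.move_ptp(position, orientation): joint-space move of the TCP to a pose.
- robot.move_linear(position, ori=None, speed=150, f_stop=None): straight line of the TCP; ori=None keeps the orientation; speed is the mean speed in mm/s. With f_stop (N) it stops when the force on the tool has changed by that much, and returns True; else False.
- robot.move_j(angles): joint-space move.
- robot.move_gripper(opening): opening from 0.0 (shut) to 1.0 (fully open); the grip force is fixed at half the most; returns when the fingers have stopped.
- robot.sleep(seconds).
- robot.inverse_kinematics(position, orientation): joint angles nearest the present ones, or None.
- robot.get_image(name): name is "scene" or "top" or "wrist"; returns a dict with "img" (480x640x3 uint8, blue, green, red), "fovy" (degrees; the focal length in pixels is half the picture's height over the tangent of half this angle, whatever the lens; pixels are square), "cx", "cy" (the principal point, pixels), "eye" and "orientation" of the camera in the world. Camera axes: x right, y down, z forward; pixel columns grow to the right and rows downward; lengths in mm; the calibration is good to about 2 mm. A picture is of the moment at which its call begins. There is no depth.
A pose or a line that the arm cannot do raises robot.MotionError and nothing moves.
- robot.hand_in(): hands the job in; it is judged then, once.
Readings, each from a call of its own:
- robot.current_t(): time.
- robot.current_qpos(): joint angles.
- robot.current_joint_vel(): joint speeds.
- robot.current_joint_efforts(): joint torques, N m.
- robot.current_tcp_pos(): TCP position.
- robot.current_eef_rot(): TCP orientation.
- robot.current_contact_force(): force on the tool from outside, world axes, zero at the start.
- robot.current_ft_torque(): the same for the moment, N m.
- robot.current_gripper_width(): opening from 0.0 (shut) to 1.0 (fully open).
- robot.current_finger_force(): force on a finger pad.
Only numpy, scipy, OpenCV 4.12 (cv2) and the standard library are available. Lean on these libraries where they do the work, as an engineer would, in place of code of your own. Each camera call takes 0.05 s, during which the arm holds its last target. There are 200 camera calls.

## Task

Set all the white slide holders out in one row on the grey board so that air gets between them: side by side, square to the back rail and touching it, the first one flush against the end stop and every next one one spacer block away from the one before. Work along from the stop: once the first holder is in place, stand the spacer block on the board between the first and second to set that gap, then step it on between the second and third. At the end stand the spacer block upright on its parking place beyond the stop again; leave the petri dish, timer and dropper bottle alone.

Things in the scene. Friction and masses are not known exactly. Their poses are not given: they have to be found in the camera images.
- airing_board: fixed airing board on the desk: grey plate 72 (its x) x 270 (its y) x 6 mm; origin at the centre of its underside, z up; holders on it stand at z = 0.006. Low back rail along its far (+x) edge on the row's side of the stop: inner face at board x = +0.030, top at z = 0.012. Front and -y end are open
- end_stop (a point): middle of the end stop's row-side face, on the plate (board x 0, y +0.067, z 0.006). The stop is an aluminium bar across the board, 60 mm long, 12 mm thick, top at z = 0.036. A holder flush with stop and rail has its origin at board (0, 0.051); the next follow at 50 mm steps toward -y
- parking (a point): middle of the spacer block's parking place: the bare plate between end stop and the board's +y (left) end, 56 mm wide, at board (0, +0.108, 0.006)
- spacer: spacer block: aluminium base 60 (x) x 18 (y, the gap) x 34 mm high, with a black grip 40 (x) x 14 (y) mm on top from z = 0.034 to z = 0.078; origin at the centre of the underside; 160 g. It starts standing on its parking place. Between two holders it sets their origins 50 mm apart
- holder_1: one of three or four equal white slide holders: block 60 (its x) x 32 (its y) x 36 mm high with a comb of slide grooves on top, steel-cored, about 400 g; origin at the centre of its underside, z up; either way round is the same. It may be absent. They start standing on the desk side by side between robot and board, 60 mm side pointing away from the robot
- holder_2: one of three or four equal white slide holders: block 60 (its x) x 32 (its y) x 36 mm high with a comb of slide grooves on top, steel-cored, about 400 g; origin at the centre of its underside, z up; either way round is the same. It may be absent. They start standing on the desk side by side between robot and board, 60 mm side pointing away from the robot
- holder_3: one of three or four equal white slide holders: block 60 (its x) x 32 (its y) x 36 mm high with a comb of slide grooves on top, steel-cored, about 400 g; origin at the centre of its underside, z up; either way round is the same. It may be absent. They start standing on the desk side by side between robot and board, 60 mm side pointing away from the robot
- holder_4: one of three or four equal white slide holders: block 60 (its x) x 32 (its y) x 36 mm high with a comb of slide grooves on top, steel-cored, about 400 g; origin at the centre of its underside, z up; either way round is the same. It may be absent. They start standing on the desk side by side between robot and board, 60 mm side pointing away from the robot
- petri_dish: bystander: closed petri dish, 92 mm across, 14 mm high, left of the work; origin under its centre
- lab_timer: bystander: white timer 60 x 64 x 18 mm, right of the work, near the lamp; origin under its centre. A fixed lamp stands there, an obstacle: post at world (0.32, 0.10) up to z = 0.5, from its top an arm (z 0.48 to 0.64) ahead to (0.68, 0.19), then a wide shade. Keep the robot's links to the left of it
- dropper: bystander: brown dropper bottle 33 mm across, 102 mm high, behind the board to the left; origin under its centre. A machine's crank stands out at world (0.60 to 0.70, 0.355), z about 0.2: keep clear
There are look-alikes about, which are no part of the job. What is shaped like the holder_2 but brown is not meant. Leave any black or brown look-alike of the holder_3 alone.

How it is judged:
By the outcome, as a careful person would: the job done as asked, in the order asked, and still so for the second after the job is handed in, with the robot touching nothing.
Of holder_1, holder_2, holder_3, holder_4 only 3 to 4 are there at a start; the rules pass over those that are not, and their reading is None.
At some moment in a run one of holder_1, holder_2, holder_3, holder_4 may be knocked a few centimetres aside while the robot is not near it.
It also fails if it takes over 210 s, if anything falls off the work surface, if the arm or the gripper's body presses on something with over 40 N, if the wrist force passes 120 N, or if a joint passes its speed limit or range.

## Working session

There is one attempt and no reset: what is moved stays moved. The work goes in short steps, each a Python script; the robot and the scene stay as the last script left them, time stands still between calls to the robot, and variables do not carry over. Pictures are saved under pics/ and viewed, at most 14 in all, crops included, and the job is handed in when it is done.

```bash
mkdir -p pics; ls
python3 - <<'E'
from bench import robot
import cv2
for n in ("scene","top","wrist"):
    d=robot.get_image(n); cv2.imwrite(f"pics/{n}0.png",d["img"]); print(n,{k:v for k,v in d.items() if k!="img"})
print(robot.current_eef_rot(),robot.current_t())
E
```

```text
pics
scene {'fovy': 46.9732238174678, 'cx': 316.62126854259617, 'cy': 236.08647683665276, 'eye': array([ -16.10069524, 1169.74409045, 1010.86083343]), 'orientation': array([-2.31333116, -0.00782695, -2.65190816])}
top {'fovy': 49.5235135929433, 'cx': 323.0218509776963, 'cy': 244.07158198237826, 'eye': array([ 350.29565346,  242.1115448 , 1274.96207438]), 'orientation': array([-3.00975989, -0.0137755 , -1.59490157])}
wrist {'fovy': 62.64805122185796, 'cx': 325.28793592876275, 'cy': 242.38790216465594, 'eye': array([ 78.16530065, 549.66623352, 384.25386966]), 'orientation': array([2.84955243e+00, 2.06115201e-03, 1.28457412e+00])}
[-3.14022921e+00 -2.91086855e-04  2.85482731e+00] 0.15
```

View pics/top0.png

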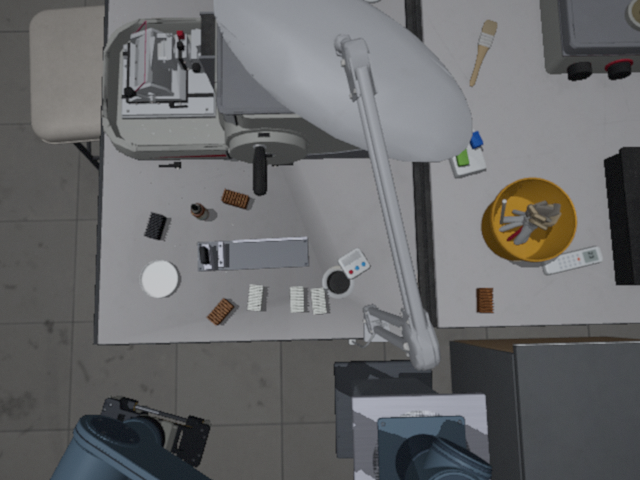

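View pics/scene0.png

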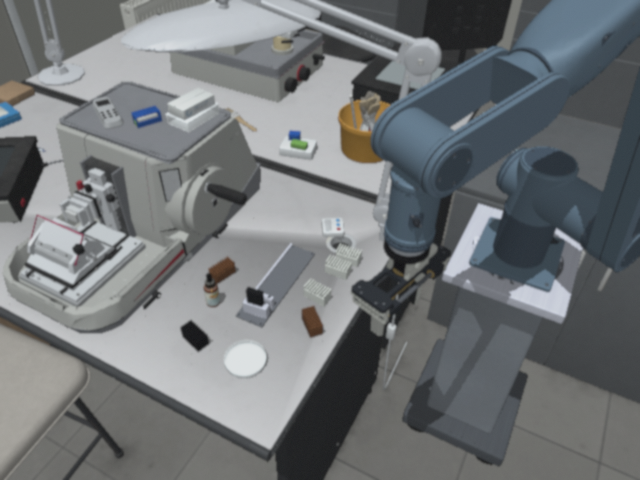

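The top view shows three white holders at (257,297), (297,299) and (318,300). The board runs from (198,256) to (310,252), with the spacer at its left end (206,256). The brown and black blocks are look-alikes. Next I'll get rough coordinates.

```bash
cat > h.py <<'E'
from bench import robot
import numpy as np, cv2
from scipy.spatial.transform import Rotation as Rn
def cast(d,px,z):
    """pixels -> world xy on plane z (mm)"""
    f=240/np.tan(np.radians(d["fovy"]/2)); px=np.atleast_2d(px).astype(float)
    r=np.c_[(px[:,0]-d["cx"])/f,(px[:,1]-d["cy"])/f,np.ones(len(px))]
    r=r@Rn.from_euler("xyz",d["orientation"]).as_matrix().T
    return (d["eye"]+r*((z-d["eye"][2])/r[:,2])[:,None])[:,:2]
def snap(n,fn=None):
    d=robot.get_image(n)
    if fn: cv2.imwrite(f"pics/{fn}.png",d["img"])
    return d
def st(): return np.round(robot.current_tcp_pos(),1),np.round(robot.current_contact_force(),1),round(robot.current_t(),1)
E
python3 - <<'E'
from h import *
d=snap("top")
print("holders",cast(d,[[257,297],[297,299],[318,300]],30).round())
print("board corners",cast(d,[[199,271],[309,265],[308,236],[198,242]],6).round())
print("spacer",cast(d,[206,256],60).round(),"dropper",cast(d,[199,211],60).round(),"brown",cast(d,[[221,312],[236,199]],30).round())
for p in [(480,330),(400,250),(430,400)]:
  for yaw in (np.pi/2,-np.pi/2):
    q=robot.inverse_kinematics([*p,230],[np.pi,0,yaw]); print(p,yaw,None if q is None else np.round(q,2))
E
```

```text
holders [[392. 381.]
 [385. 286.]
 [381. 236.]]
board corners [[459. 524.]
 [467. 256.]
 [539. 257.]
 [530. 527.]]
spacer [[489. 496.]] dropper [[596. 513.]] brown [[358. 466.]
 [630. 430.]]
(480, 330) 1.5707963267948966 [ 0.41  0.31  1.44 -0.    1.39  0.41]
(480, 330) -1.5707963267948966 [ 0.41  0.31  1.44  0.    1.39 -2.73]
(400, 250) 1.5707963267948966 [ 0.32  0.11  1.69 -0.    1.34  0.32]
(400, 250) -1.5707963267948966 [ 0.32  0.11  1.69  0.    1.34 -2.82]
(430, 400) 1.5707963267948966 [ 0.56  0.32  1.42 -0.    1.4   0.56]
(430, 400) -1.5707963267948966 [ 0.56  0.32  1.42  0.    1.4  -2.58]
```

Run:
```python
from h import *
d=snap("top"); print("crank",cast(d,[[260,194],[260,148],[253,194],[267,194]],200).round())
robot.move_ptp([430,340,320],[np.pi,0,np.pi/2])
d=snap("wrist","w1"); print(d["eye"],d["orientation"],st())
```

```text
crank [[602. 354.]
 [702. 353.]
 [602. 369.]
 [602. 339.]]
[429.07896487 420.62307822 485.93199137] [2.84880009e+00 1.26488684e-03 2.45168892e-03] (array([429. , 340.8, 319.6]), array([-0.4,  1.1, -1.2]), 1.6)
```

View pics/w1.png

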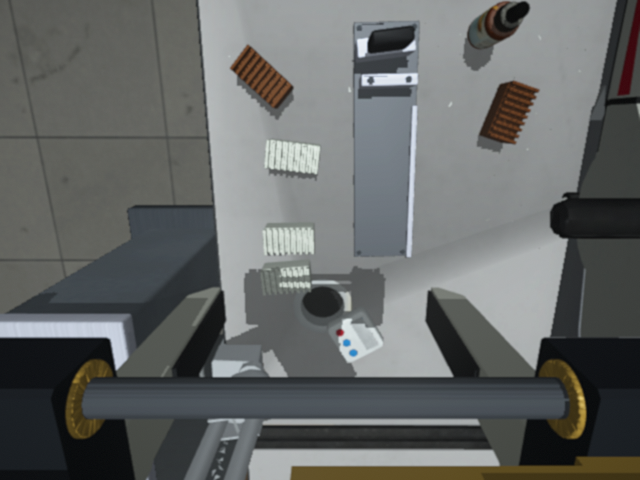

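The wrist view has the board spanning columns 353–415 and rows 22–257, with the stop at row ~80. The spacer is at (390,40), and the holders are at (292,157), (288,240) and (287,278), the last one in shade. The crank tip is at (553,217). Now to pull edges from it.

```bash
python3 - <<'E'
import cv2,numpy as np
im=cv2.imread("pics/w1.png"); g=cv2.cvtColor(im,cv2.COLOR_BGR2GRAY).astype(int)
print("row180",g[175:185,345:425].mean(0).round().astype(int).tolist())
print("col380",list(zip(range(66,100),g[66:100,378:386].mean(1).round().astype(int))))
print("col380 end",list(zip(range(248,264),g[248:264,375:390].mean(1).round().astype(int))))
for a in (157,240,278): print(a,im[a,255:330:3].tolist())
E
python3 - <<'E'
import cv2
im=cv2.imread("pics/w1.png"); cv2.imwrite("pics/c1.png",cv2.resize(im[130:310,240:360],None,fx=3.3,fy=3.3,interpolation=cv2.INTER_CUBIC))
E
```

```text
row180 [142, 142, 142, 142, 142, 143, 141, 127, 101, 96, 114, 123, 124, 123, 123, 123, 123, 123, 123, 123, 123, 123, 123, 123, 123, 123, 123, 123, 122, 123, 122, 122, 123, 123, 122, 123, 122, 122, 122, 123, 122, 122, 122, 122, 122, 123, 122, 122, 122, 122, 122, 122, 121, 121, 121, 121, 120, 120, 120, 120, 120, 118, 110, 109, 152, 203, 219, 214, 196, 164, 141, 138, 139, 139, 140, 139, 139, 139, 139, 140]
col380 [(66, np.int64(62)), (67, np.int64(62)), (68, np.int64(62)), (69, np.int64(62)), (70, np.int64(61)), (71, np.int64(59)), (72, np.int64(74)), (73, np.int64(140)), (74, np.int64(209)), (75, np.int64(217)), (76, np.int64(200)), (77, np.int64(222)), (78, np.int64(232)), (79, np.int64(229)), (80, np.int64(227)), (81, np.int64(228)), (82, np.int64(229)), (83, np.int64(227)), (84, np.int64(211)), (85, np.int64(163)), (86, np.int64(102)), (87, np.int64(74)), (88, np.int64(68)), (89, np.int64(64)), (90, np.int64(62)), (91, np.int64(62)), (92, np.int64(62)), (93, np.int64(62)), (94, np.int64(61)), (95, np.int64(65)), (96, np.int64(90)), (97, np.int64(124)), (98, np.int64(135)), (99, np.i
[... 939 characters left out ...]
, 204], [195, 203, 194], [205, 213, 204], [194, 203, 194], [203, 211, 202], [196, 204, 195], [206, 214, 205], [200, 208, 199], [208, 215, 206], [203, 211, 202], [214, 221, 213], [208, 216, 207], [200, 208, 199], [128, 128, 124], [138, 139, 135], [139, 139, 135], [140, 139, 136], [139, 138, 135]]
278 [[98, 98, 96], [98, 98, 95], [112, 117, 111], [99, 105, 98], [113, 119, 112], [104, 109, 103], [113, 119, 111], [103, 108, 101], [115, 120, 113], [109, 114, 107], [117, 122, 115], [109, 113, 107], [111, 116, 110], [106, 111, 105], [108, 113, 106], [113, 118, 112], [107, 112, 106], [115, 121, 115], [107, 112, 106], [85, 85, 82], [87, 88, 85], [90, 90, 87], [92, 91, 89], [92, 92, 89], [88, 88, 85]]
```

View pics/c1.png

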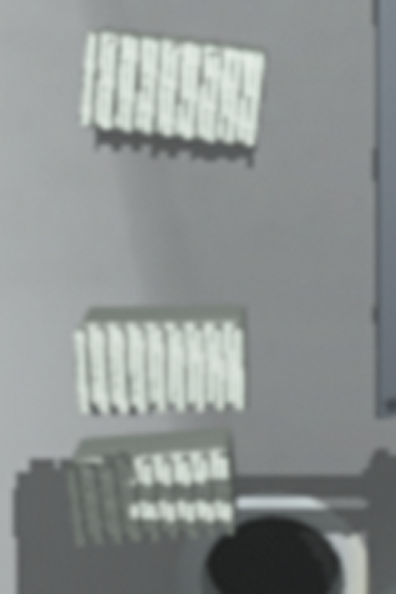

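```bash
cat >> h.py <<'E'
def edge(g,c0,c1,rows,sign):
    """subpixel column of strongest gradient of given sign, per row"""
    d=sign*np.diff(g[rows][:,c0:c1].astype(float),axis=1); k=d.argmax(1); out=[]
    for i,kk in enumerate(k):
        a=max(kk-1,0); w=np.clip(d[i,a:kk+2],0,None); out.append((c0+.5+(w*np.arange(a,a+len(w))).sum()/w.sum(),rows[i]))
    return np.array(out)
def line(p):
    vx,vy,x,y=cv2.fitLine(p.astype(np.float32),cv2.DIST_HUBER,0,.01,.01).ravel(); return np.array([x,y]),np.array([vx,vy])*np.sign(vy)
def holders(d,z=36):
    im=cv2.GaussianBlur(d["img"],(3,3),0).astype(int); m=((im[...,1]-(im[...,0]+im[...,2])//2)>3)&(im[...,1]>95)
    m=cv2.morphologyEx(m.astype(np.uint8)*255,cv2.MORPH_CLOSE,np.ones((5,5)));m=cv2.morphologyEx(m,cv2.MORPH_OPEN,np.ones((7,7)))
    out=[]
    for c in cv2.findContours(m,cv2.RETR_EXTERNAL,cv2.CHAIN_APPROX_NONE)[0]:
        if cv2.contourArea(c)<400: continue
        w=cast(d,c[:,0],z).astype(np.float32); (cx,cy),(a,b),t=cv2.minAreaRect(w)
        bx=cv2.boxPoints(((cx,cy),(a,b),t)); e=bx[1]-bx[0]; e2=bx[2]-bx[1]
        if np.linalg.norm(e2)>np.linalg.norm(e): e=e2
        ang=(np.arctan2(e[1],e[0])+np.pi/2)%np.pi-np.pi/2
        out.append((cx,cy,max(a,b),min(a,b),ang,cv2.boundingRect(c)))
    return out
E
python3 - <<'E'
from h import *
d=snap("wrist"); g=cv2.cvtColor(d["img"],cv2.COLOR_BGR2GRAY)
rows=np.arange(115,245)
for n,c0,c1,s,z in (("front z0",348,355,-1,0),("front top",353,358,1,6),("rail in",405,411,1,12),("rail out",410,420,-1,12)):
    p,v=line(cast(d,edge(g,c0,c1,rows,s),z)); print(n,p.round(2),"yaw",np.arctan2(-v[0],v[1]).round(4),"x at y=391",(p+v*(391-p[1])/v[1])[0].round(2))
gt=g.T
for n,c0,c1,s,z in (("stop top",80,90,-1,36),("stop bot",91,101,1,6),("end",252,260,1,6)):
    e=edge(gt,c0,c1,np.arange(368,400),s)[:,::-1]; w=cast(d,e,z); p=np.median(w,0); vx=np.polyfit(w[:,0],w[:,1],1); print(n,p.round(2),"slope",vx[0].round(4))
for h in holders(d): print(np.round(h[:5],3),h[5])
E
```

```text
front z0 [462.25 365.79] yaw 0.0235 x at y=391 461.65
front top [464.86 353.9 ] yaw 0.028 x at y=391 463.82
rail in [0. 0.] yaw -0.0 x at y=391 nan
rail out [534.06 376.12] yaw 0.027 x at y=391 533.65
stop top [490.08 459.76] slope 0.0229
stop bot [494.69 450.74] slope 0.0409
end [503.49 257.44] slope 0.0436
[473.202 155.086  61.051  55.583  -1.559] (338, 318, 44, 43)
[ 48.673 230.961  55.453  39.871   1.34 ] (0, 264, 34, 39)
[9.00710e+01 2.82479e+02 3.75930e+01 3.36980e+01 3.00000e-03] (29, 230, 28, 28)
[383.419 264.038  94.753  64.514   1.527] (261, 222, 55, 73)
[ 80.988 334.572  55.909  53.853  -1.524] (0, 177, 52, 48)
[2.04421e+02 3.34962e+02 1.84222e+02 1.35416e+02 3.00000e-03] (44, 140, 167, 117)
[ 3.9102e+02  3.8578e+02  6.2253e+01  3.4564e+01 -1.0700e-01] (264, 139, 57, 35)
[ 8.41470e+01  3.84598e+02  4.62960e+01  3.69140e+01 -2.90000e-02] (0, 139, 40, 35)
[271.578 474.539 135.433  53.108   1.37 ] (147, 0, 53, 133)h.py:19: RuntimeWarning: invalid value encountered in scalar divide
  a=max(kk-1,0); w=np.clip(d[i,a:kk+2],0,None); out.append((c0+.5+(w*np.arange(a,a+len(w))).sum()/w.sum(),rows[i]))
<stdin>:5: RuntimeWarning: invalid value encountered in divide
```

Board origin ≈ (499, 392.5) with yaw 0.027, and the stop and far-end edges agree with that. Next, pick the left holder and seat it against rail and stop.

```bash
cat >> h.py <<'E'
BO=np.array([499.,392.5]); BY=0.027
RB=np.array([[np.cos(BY),-np.sin(BY)],[np.sin(BY),np.cos(BY)]])
def W(x,y,z): return [*(BO+RB@[x,y]),z]
def Bf(p): return RB.T@(np.array(p[:2])-BO)
def O(a): return [np.pi,0,np.pi/2+a]
def tb(): return np.r_[Bf(robot.current_tcp_pos()),robot.current_tcp_pos()[2]].round(2)
def pick(x,y,a,z=10,op=.85):
    robot.move_gripper(op); robot.move_ptp([x,y,110],O(a)); robot.move_linear([x,y,z],O(a),speed=80)
    robot.move_gripper(0.); print("grip",round(robot.current_gripper_width(),3),robot.current_finger_force(),st())
def push(dx,dy,f,speed=10):
    c=Bf(robot.current_tcp_pos()); z=robot.current_tcp_pos()[2]
    r=robot.move_linear(W(c[0]+dx,c[1]+dy,z),O(BY),speed=speed,f_stop=f); print("push",dx,dy,r,tb(),st()[1]); return r
E
python3 - <<'E'
from h import *
pick(391,385.8,-.107)
robot.move_linear([391,385.8,75],O(-.107),speed=100)
robot.move_ptp(W(-10,44,75),O(BY)); print(st())
robot.move_linear(W(-10,44,22),speed=60)
print(robot.move_linear(W(-10,44,10),speed=8,f_stop=4),tb(),st())
snap("wrist","w2")
E
```

```text
grip 0.642 29.976052343845367 (array([391.1, 385.9,  10.2]), array([-0.1, -0.3,  1.8]), 4.9)
(array([487.5, 435.7,  73. ]), array([-0.7, -0.2, -4.7]), 6.2)
True [-10.04  44.    16.29] (array([487.8, 436.2,  16.3]), array([-0.3, -0.7,  6. ]), 8.1)
```

View pics/w2.png

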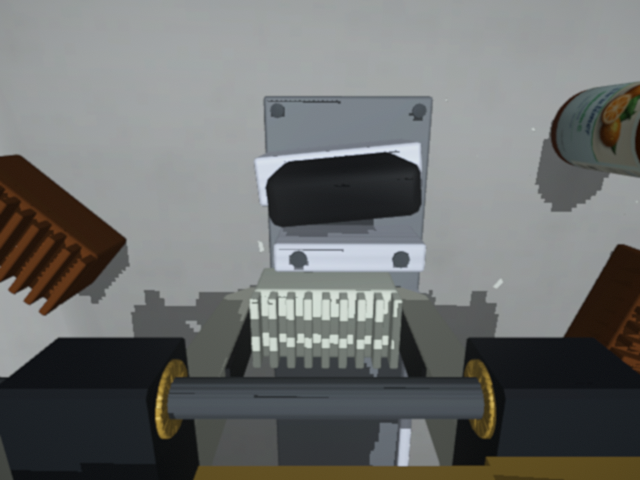

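The holder is gripped at (325,325) and down on the plate in front of the stop. The spacer at (345,185) is turned slightly. Now the pushes against rail and stop.

Run:
```python
from h import *
p=robot.current_tcp_pos(); robot.move_linear([p[0],p[1],16.4],speed=10)
push(14,0,5); push(0,14,6); push(3,0,5)
print(st(),robot.current_qpos().round(2))
```

```text
push 14 0 True [-9.83 43.99 16.41] [-0.8  0.4  4.1]
push 0 14 True [-9.86 44.06 16.44] [-0.9 -1.   4.5]
push 3 0 True [-9.82 44.05 16.41] [-0.5 -0.3  4.2]
(array([488. , 436.3,  16.4]), array([-0.5, -0.3,  4.2]), 9.6) [ 0.56  0.63  1.49 -0.    1.03  0.53]
```

Run:
```python
from h import *
p=robot.current_tcp_pos(); robot.move_linear([p[0],p[1],17.4],speed=10); robot.sleep(.3); print(tb(),st())
push(15,0,5); push(0,14,6); push(3,0,5)
robot.sleep(.3);print(tb(),st())
```

```text
[-10.28  43.82  16.73] (array([487.5, 436. ,  16.7]), array([ 0.5,  0.6, -4.7]), 10.2)
push 15 0 True [-0.84 43.66 16.38] [-0.5  0.2  5.1]
push 0 14 True [-0.87 43.73 16.39] [ 0.5 -1.1  4.1]
push 3 0 True [-0.65 43.69 16.37] [-0.3  0.6  4.2]
[-0.63 43.69 16.39] (array([497.2, 436.2,  16.4]), array([-0.8,  0.1,  5.2]), 12.2)
```

```bash
cat >> h.py <<'E'
def go(x,y,z,f=None,speed=10):
    r=robot.move_linear(W(x,y,z),O(BY),speed=speed,f_stop=f); robot.sleep(.15); print("go",x,y,z,r,tb(),st()[1]); return r
E
python3 - <<'E'
from h import *
go(-3,44,18); go(8,44,18,5)
x=tb()[0]; go(x-1,44,18); go(x-1,58,18,5)
E
```

```text
go -3 44 18 False [-3.29 43.83 17.49] [-0.7  0.1 -4.1]
go 8 44 18 True [-1.68 43.33 16.42] [ 0.4 -0.3  1.4]
go -2.6799999999999997 44 18 False [-2.94 43.88 17.61] [-0.1 -0.1 -3.6]
go -2.6799999999999997 58 18 True [-3.85 51.56 16.39] [-1.3 -0.1  1.7]
```

Run:
```python
from h import *
go(-1,51,18); go(-1,56,18,8); 
robot.move_gripper(.73); print(tb(),robot.current_gripper_width())
c=tb(); go(c[0],c[1],18); go(c[0]+12,c[1],18,8); 
c=tb(); robot.move_linear(W(c[0]-4,c[1],18.5),O(BY),speed=20); robot.move_gripper(.9)
go(-4,51,90,speed=80); go(-30,-20,200,speed=150)
snap("wrist","w3"); print(st())
```

```text
go -1 51 18 False [-1.11 50.9  17.81] [-0.1 -0.8 -4.5]
go -1 56 18 True [-2.16 51.62 16.42] [-1.6  0.6  0.2]
[-2.54 51.17 15.78] 0.7326160600132394
go -2.54 51.17 18 False [-2.53 51.14 17.99] [-0.3  0.7 -1.4]
go 9.46 51.17 18 True [ 2.27 50.57 16.71] [-0.2  0.2  0.1]
go -4 51 90 False [-4.38 50.73 89.19] [0.4 0.1 0.8]
go -30 -20 200 False [-30.38 -19.87 198.78] [-0.4  0.8  0.2]
(array([469.2, 371.8, 198.9]), array([ 0.6,  0.2, -0. ]), 21.5)
```

View pics/w3.png

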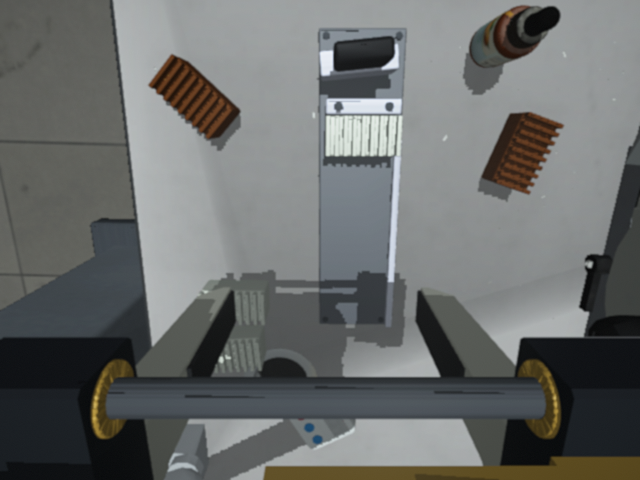

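Holder 1 sits flush to stop and rail at (362,135). The spacer is in its park at (362,55). Now a nadir view of the spacer.

Run:
```python
from h import *
robot.move_ptp(W(0,28,200),O(BY)); robot.sleep(.2)
d=snap("wrist","w4"); 
m=(d["img"].max(2)<60).astype(np.uint8)*255; m[230:]=0
m=cv2.morphologyEx(m,cv2.MORPH_OPEN,np.ones((9,9)))
for c in cv2.findContours(m,cv2.RETR_EXTERNAL,cv2.CHAIN_APPROX_NONE)[0]:
    if cv2.contourArea(c)<800: continue
    for z in (84,62): 
        r=cv2.minAreaRect(cast(d,c[:,0],z).astype(np.float32)); print(cv2.boundingRect(c),z,np.round(r[0],1),Bf(r[0]).round(1),np.round(r[1],1),r[2])
for h in holders(d): print(np.round(h[:5],3),h[5],Bf(h).round(1))
```

```text
(596, 0, 44, 179) 84 [691.2 524.4] [195.7 126.7] [ 21.  113.1] 7.927672863006592
(596, 0, 44, 179) 62 [706.4 526.3] [210.9 128.2] [ 22.7 121.9] 7.927664756774902
[4.84582e+02 1.66285e+02 4.11680e+01 2.61270e+01 2.80000e-02] (287, 446, 40, 21) [ -20.5 -225.7]
[4.96805e+02 4.43014e+02 6.18790e+01 3.31100e+01 2.80000e-02] (289, 174, 74, 40) [-0.8 50.6]
[267.673 406.089 124.104  75.383   1.374] (15, 163, 90, 124) [-230.9   19.8]
```

View pics/w4.png

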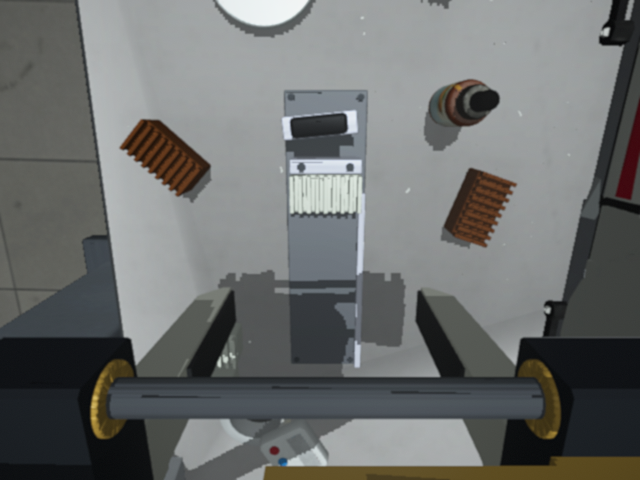

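```bash
cat >> h.py <<'E'
def spacer(d,roi,z=84):
    x,y,w,h=roi; m=(d["img"].max(2)<75).astype(np.uint8)*255; k=np.zeros_like(m); k[y:y+h,x:x+w]=m[y:y+h,x:x+w]
    k=cv2.morphologyEx(k,cv2.MORPH_OPEN,np.ones((5,5))); c=max(cv2.findContours(k,cv2.RETR_EXTERNAL,cv2.CHAIN_APPROX_NONE)[0],key=cv2.contourArea)
    (cx,cy),(a,b),t=cv2.minAreaRect(cast(d,c[:,0],z).astype(np.float32))
    bx=cv2.boxPoints(((cx,cy),(a,b),t)); e=bx[1]-bx[0]; e2=bx[2]-bx[1]
    if np.linalg.norm(e2)>np.linalg.norm(e): e=e2
    return cx,cy,max(a,b),min(a,b),(np.arctan2(e[1],e[0])+np.pi/2)%np.pi-np.pi/2
E
python3 - <<'E'
from h import *
s=spacer(snap("wrist"),(280,100,80,50)); print(np.round(s,3),Bf(s))
x,y,_,_,a=s
robot.move_gripper(.65); robot.move_ptp([x,y,120],O(a)); robot.move_linear([x,y,50],O(a),speed=80)
robot.move_gripper(0.); print(robot.current_gripper_width()*93,st())
robot.move_linear([x,y,110],O(a),speed=80)
robot.move_ptp(W(-4,18,110),O(BY)); go(-4,18,56,speed=60); go(-4,18,45,2.5,8); c=tb()
go(-4,18,51); go(-4,34,51,4)
print(st())
snap("wrist","w5")
E
```

```text
[4.90581e+02 4.98136e+02 3.77870e+01 1.34310e+01 1.22000e-01] [ -5.56446724 105.82520688]
39.977722293111206 (array([490.8, 498.3,  50.4]), array([-0.2,  0.1,  1.1]), 24.8)
go -4 18 56 False [-3.64 18.15 56.6 ] [-0.1 -0.4 -1.1]
go -4 18 45 True [-3.98 18.02 50.38] [0.8 0.8 5.8]
go -4 18 51 False [-4.3  17.85 50.55] [ 0.3 -0.1 -0.9]
go -4 34 51 True [-4.48 25.76 50.38] [-0.1 -0.5  4.9]
(array([493.8, 418.1,  50.4]), array([-0.1, -0.5,  4.9]), 29.8)
```

View pics/w5.png

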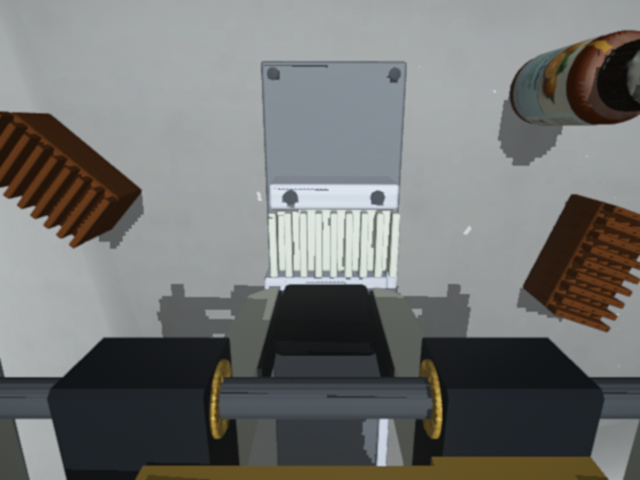

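The spacer base is against holder 1's -y face (row ~283). Release it and look at the remaining holders.

Run:
```python
from h import *
robot.move_gripper(.7); c=tb(); go(c[0],c[1],120,speed=80)
robot.move_ptp([420,240,260],O(0)); robot.sleep(.2)
d=snap("wrist","w6"); print(st())
for h in holders(d): print(np.round(h[:5],3),h[5],Bf(h).round(1))
```

```text
go -5.01 25.34 120 False [ -5.4   25.12 119.19] [ 0.4  0.2 -1.1]
(array([420. , 240.5, 258.9]), array([-1.1,  0.2, -0.5]), 32.9)
[80.007 91.333 55.227 44.555  1.338] (0, 320, 42, 38) [-427.  -289.7]
[528.675 128.684  68.289  30.657  -1.006] (403, 288, 48, 41) [  22.5 -264.5]
[462.41  178.851  56.869  55.439  -0.514] (334, 232, 57, 62) [ -42.3 -212.6]
[3.97330e+02 2.33583e+02 9.68250e+01 4.75740e+01 7.20000e-02] (255, 190, 98, 47) [-105.9 -156.1]
[113.052 271.449  40.334  25.644   1.338] (0, 153, 28, 42) [-389.1 -110.6]
[3.84267e+02 2.86323e+02 6.18660e+01 3.43130e+01 2.00000e-03] (258, 142, 64, 37) [-117.6 -103. ]
[182.708 291.694 238.87  116.091   0.367] (0, 104, 200, 136) [-318.9  -92.2]
[120.518 316.087  43.133  19.55    1.338] (0, 104, 22, 46) [-380.4  -66.2]
[275.331 381.854  86.003  46.98    1.284] (135, 0, 56, 106) [-223.9   -4.6]
```

View pics/w6.png

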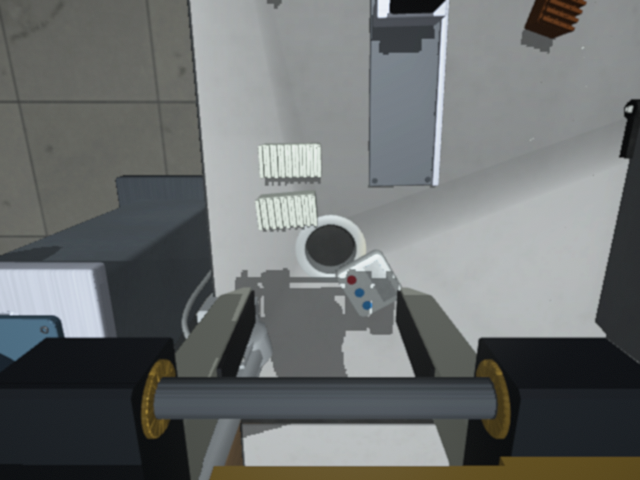

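Both remaining holders are clear: holder A at (290,162) is square, and holder B at (287,212) is turned ~0.13 rad beside a ring-shaped dish at (331,245). Pick A and place it against the spacer.

```bash
cat >> h.py <<'E'
def seat(y0,ypush):
    robot.move_ptp(W(-12,y0,80),O(BY)); go(-12,y0,24,speed=60); go(-12,y0,10,4,8)
    go(-12,y0,18); go(-2,y0,18); go(-2,ypush,18,5); y=tb()[1]
    go(-2,y-.3,18); go(-2,y+4,18,6)
    robot.move_gripper(.73); c=tb(); go(c[0],c[1],18); go(c[0]+12,c[1],18,8)
    c=tb(); robot.move_linear(W(c[0]-4,c[1],18.5),O(BY),speed=20); robot.move_gripper(.85)
    go(c[0]-4,c[1],100,speed=80); print(st())
E
python3 - <<'E'
from h import *
pick(384.3,285.8,0)
robot.move_linear([384.3,285.8,80],O(0),speed=100)
seat(-8,8)
robot.move_ptp(W(-15,-60,220),O(BY)); robot.sleep(.2)
d=snap("wrist","w7")
for h in holders(d): print(np.round(h[:5],3),h[5],Bf(h).round(1))
E
```

```text
grip 0.646 29.93320494890213 (array([384.5, 285.9,  10.2]), array([-0.4, -0.3,  2.4]), 35.9)
go -12 -8 24 False [-11.63  -7.8   24.55] [-0.4 -0.2 -3.1]
go -12 -8 10 True [-12.06  -8.02  16.24] [-0.4  0.1  6.4]
go -12 -8 18 False [-12.24  -8.11  17.69] [ 0.1 -0.5 -3.6]
go -2 -8 18 False [-2.07 -7.99 18.02] [-0.4 -0.  -4.4]
go -2 8 18 True [-3.35  0.65 16.38] [-0.4 -0.8  0.7]
go -2 0.35000000000000003 18 False [-2.16  0.25 17.76] [-0.5 -0.2 -4.4]
go -2 4.65 18 True [-3.34  0.7  16.4 ] [-0.9  0.   0.6]
go -3.43 0.45 18 False [-3.42  0.45 18.04] [ 0.1  0.5 -0.5]
go 8.57 0.45 18 True [ 2.08  0.08 16.83] [ 0.5 -0.7 -0.7]
go -1.92 0.08 100 False [-2.270e+00 -8.000e-02  9.929e+01] [ 0.  -0.2  1.1]
(array([496.7, 392.4,  99.3]), array([ 0. , -0.2,  1.1]), 47.9)
[3.72918e+02 2.49938e+02 4.91480e+01 2.67710e+01 6.50000e-02] (184, 283, 49, 27) [-129.9 -139.1]
[2.91761e+02 3.53017e+02 2.44020e+01 2.39730e+01 2.90000e-02] (97, 173, 27, 28) [-208.2  -33.9]
[4.97925e+02 3.92418e+02 6.13890e+01 3.26400e+01 2.90000e-02] (308, 128, 72, 40) [-1.1 -0.1]
[4.96974e+02 4.43632e+02 6.24750e+01 3.13880e+01 2.80000e-02] (307, 63, 77, 42) [-0.6 51.2]
```

View pics/w7.png

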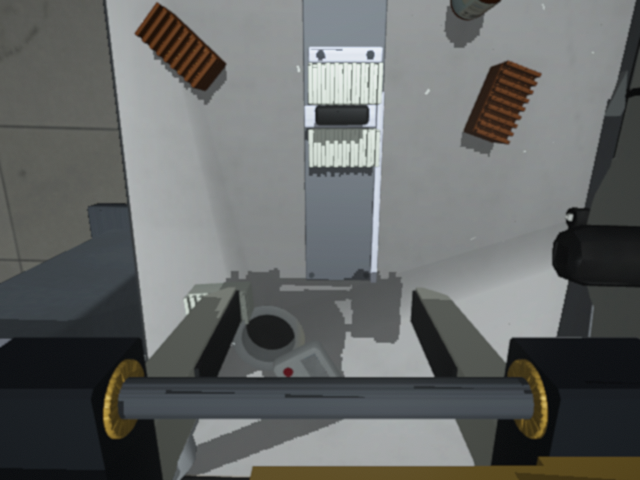

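Row is good so far: H1 at (345,83), spacer at (342,115), H2 at (342,150). Step the spacer on to the second gap, placing it by position so H2 isn't pushed.

Run:
```python
from h import *
robot.move_gripper(.7); robot.move_ptp(W(-4.8,25.6,120),O(BY)); go(-4.8,25.6,50.5,speed=80)
robot.move_gripper(0.); print(robot.current_gripper_width()*93,tb())
c=tb(); go(c[0],c[1],120,speed=60)
robot.move_ptp(W(-10,-28,120),O(BY)); go(-10,-28,57,speed=60); go(-10,-28,45,2.5,8)
go(-8,-28,51.2); go(-8,-24.5,51.2,2.5,5)
robot.move_gripper(.7); c=tb(); go(c[0],c[1],120,speed=80)
robot.move_ptp([415,225,230],O(0)); robot.sleep(.2)
d=snap("wrist","w8"); print(st())
for h in holders(d): print(np.round(h[:5],3),h[5],Bf(h).round(1))
```

```text
go -4.8 25.6 50.5 False [-4.37 25.86 51.23] [ 0.6 -0.2 -1.1]
39.89548053332477 [-4.72 25.63 50.6 ]
go -4.72 25.63 120 False [ -4.95  25.48 119.48] [ 0.   0.3 -1.2]
go -10 -28 57 False [ -9.72 -27.86  57.5 ] [-0.2  0.1 -1.5]
go -10 -28 45 True [-10.01 -28.01  50.53] [-0.4  0.1  5. ]
go -8 -28 51.2 False [ -8.19 -28.11  50.85] [ 0.3  0.3 -1. ]
go -8 -24.5 51.2 True [ -8.56 -25.64  50.56] [-0.5 -0.2  3.1]
go -9.0 -25.92 120 False [ -9.39 -26.11 119.24] [-0.2  0.8 -0.1]
(array([415. , 225.6, 228.9]), array([-0.7,  0.6, -0. ]), 59.9)
[98.291 85.589 63.255 39.144  1.338] (0, 320, 40, 48) [-408.8 -296. ]
[513.221 128.546  84.59   29.685  -0.944] (403, 275, 53, 59) [   7.1 -264.2]
[415.608 204.37  156.294  71.559  -0.763] (254, 180, 147, 112) [ -88.4 -185.8]
[2.04742e+02 2.66743e+02 1.87250e+02 1.18159e+02 1.00000e-02] (0, 98, 195, 135) [-297.5 -117.8]
[4.99534e+02 3.88940e+02 6.35250e+01 2.30870e+01 1.00000e-03] (392, 0, 78, 33) [ 0.4 -3.6]
[269.729 371.617  57.329  56.338  -1.57 ] (113, 0, 72, 78) [-229.8  -14.7]
```

View pics/w8.png

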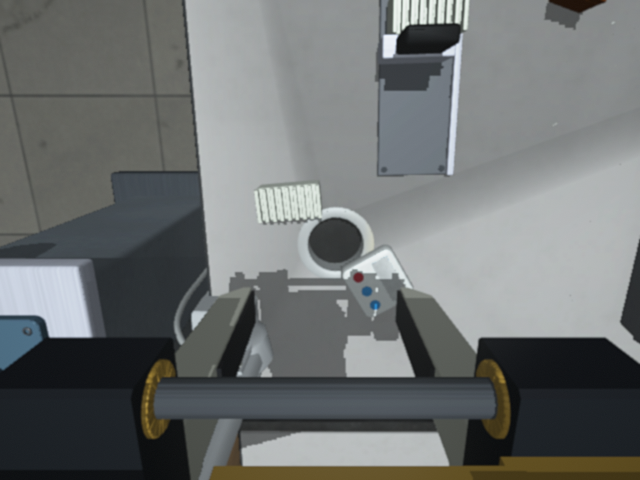

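Holder B corners are about (255,188), (319,183), (322,217), (258,224). Its lower right corner is close to the ring dish at (336,241), so I'll grip a few mm to the +y side with a smaller opening.

Run:
```python
from h import *
d=snap("wrist"); w=cast(d,[[255,188],[319,183],[322,217],[258,224]],36); c=w.mean(0)
a=np.arctan2(*((w[1]+w[2]-w[0]-w[3])[::-1])); print(w.round(1),c.round(1),a,np.linalg.norm(w[1]-w[0]),np.linalg.norm(w[2]-w[1]))
x,y=c+4*np.array([-np.sin(a),np.cos(a)])
robot.move_gripper(.78); robot.move_ptp([x,y,110],O(a)); robot.move_linear([x,y,48],O(a),speed=80)
print(robot.move_linear([x,y,10],O(a),speed=30,f_stop=6),st())
```

```text
[[350.2 249. ]
 [408.7 253.6]
 [411.4 221.9]
 [351.4 215.1]] [380.4 234.9] 0.09687976954687821 58.68234748956408 31.81567058491825
False (array([380.2, 238.9,  10.2]), array([ 0.1,  0.1, -0. ]), 63.2)
```

```bash
python3 - <<'E'
from h import *
robot.move_gripper(0.); print(robot.current_gripper_width()*93,st())
p=robot.current_tcp_pos(); robot.move_linear([p[0],p[1],85],speed=80)
y0=-55
robot.move_ptp(W(-12,y0,85),O(BY)); go(-12,y0,24,speed=60); go(-12,y0,10,4,8)
go(-12,y0,18); go(-2,y0,18); robot.sleep(.5); go(-2,-48,18,6); robot.sleep(.3)
go(-2,-41,18,2,4)
d=snap("wrist","w9"); print(st())
E
python3 - <<'E'
import cv2
im=cv2.imread("pics/w9.png"); cv2.imwrite("pics/c9.png",cv2.resize(im[60:400,220:460],None,fx=1.7,fy=1.7,interpolation=cv2.INTER_CUBIC))
E
```

```text
59.854426972749756 (array([379.9, 238.9,  10.1]), array([-1. , -0.4,  2.1]), 63.6)
go -12 -55 24 False [-11.67 -54.85  24.49] [-0.2  0.6 -5.9]
go -12 -55 10 True [-12.03 -55.01  16.14] [0.3 0.5 5.9]
go -12 -55 18 False [-12.23 -55.1   17.71] [ 0.  -0.9 -5.1]
go -2 -55 18 False [ -2.06 -55.01  18.01] [ 0.   0.4 -4.1]
go -2 -48 18 False [ -2.02 -48.06  17.97] [ 1.2 -0.2 -4.6]
go -2 -41 18 True [ -3.7  -46.15  16.26] [ 0.3 -1.  -0.4]
(array([496.5, 346.3,  16.2]), array([-0.2,  0.8, -0.4]), 72.7)
```

View pics/c9.png

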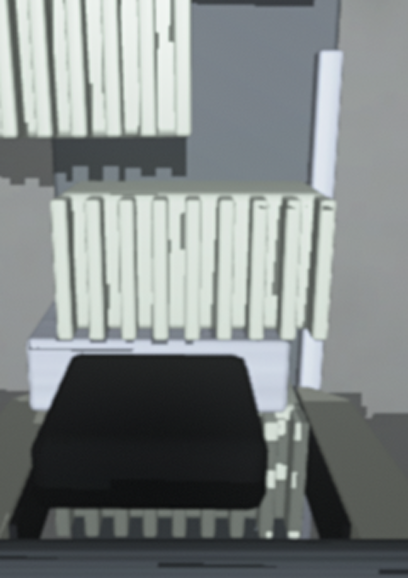

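H1 (top left in the crop) has been knocked ~35 mm toward -x. H2 and the spacer look fine, and H3 is up against the spacer. I'll finish H3, then look at the whole row and reseat H1.

Run:
```python
from h import *
robot.move_gripper(.73); c=tb(); go(c[0],c[1],18); go(c[0]+12,c[1],18,8)
c=tb(); robot.move_linear(W(c[0]-4,c[1],18.5),O(BY),speed=20); robot.move_gripper(.85)
go(c[0]-6,c[1],110,speed=80)
robot.move_ptp(W(-40,-80,200),O(BY)); robot.sleep(.2)
d=snap("wrist","w10"); print(st())
for h in holders(d): print(np.round(h[:5],3),h[5],Bf(h).round(1))
```

```text
go -3.59 -46.21 18 False [ -3.57 -46.24  18.01] [0.3 0.  0.4]
go 8.41 -46.21 18 True [  1.84 -46.73  16.85] [ 0.5  1.1 -0.2]
go -4.16 -46.73 110 False [ -4.46 -46.87 109.35] [-0.5  0.7 -0.1]
(array([460.7, 311.4, 198.3]), array([-0.2, -0. , -0.5]), 77.5)
[236.582 301.298  83.798  31.415   0.541] (31, 188, 64, 65) [-264.8  -84.1]
[5.00177e+02 3.41539e+02 6.23370e+01 3.26090e+01 3.60000e-02] (337, 167, 76, 40) [ -0.2 -51. ]
[284.837 348.19   38.778  35.275  -1.564] (96, 148, 42, 48) [-215.3  -38.5]
[2.75084e+02 3.77529e+02 2.63490e+01 1.47640e+01 2.80000e-02] (81, 125, 33, 20) [-224.2   -8.9]
[4.98578e+02 3.93155e+02 6.30040e+01 3.20090e+01 2.80000e-02] (337, 101, 80, 43) [-0.4  0.7]
[4.66379e+02 4.35529e+02 6.20500e+01 3.37210e+01 3.50000e-02] (298, 39, 82, 49) [-31.4  43.9]
```

View pics/w10.png

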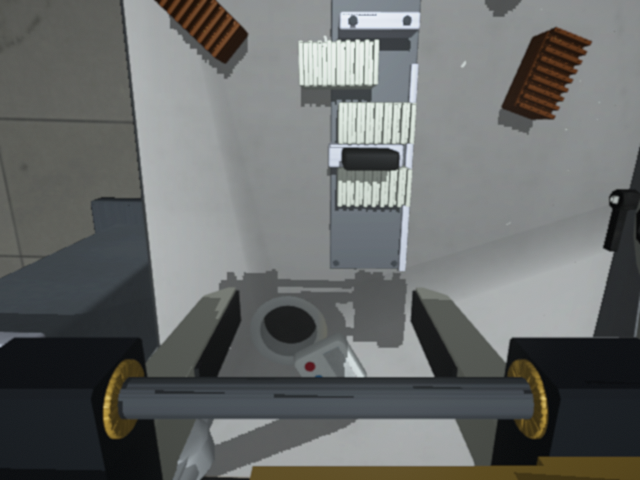

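H1 lies at board (-31, 44), still square to the board; H2, the spacer and H3 are in line. Reseat H1.

```bash
python3 - <<'E'
from h import *
x,y,_=W(-31.4,43.4,0)
pick(x,y,.03,z=16.5)
robot.move_linear([x,y,60],O(.03),speed=80)
seat(44,58)
robot.move_ptp(W(-10,-104,140),O(BY)); robot.sleep(.3)
d=snap("wrist","w11"); print(st())
for h in holders(d): print(np.round(h[:5],3),h[5],Bf(h).round(1))
E
python3 - <<'E'
import cv2
im=cv2.imread("pics/w11.png"); cv2.imwrite("pics/c11.png",cv2.resize(im[0:250,250:480],None,fx=2.4,fy=2.4,interpolation=cv2.INTER_CUBIC))
E
```

```text
grip 0.644 29.987718164920807 (array([466.6, 435.1,  16.8]), array([-0.9, -0.4,  2. ]), 80.2)
go -12 44 24 False [-11.66  44.2   24.59] [ 0.1  0.4 -3.9]
go -12 44 10 True [-12.    44.01  16.83] [0.1 0.2 6. ]
go -12 44 18 False [-12.28  43.84  17.58] [ 0.   0.4 -5. ]
go -2 44 18 False [-2.08 44.   18.  ] [-0.9 -0.1 -5.6]
go -2 58 18 True [-2.8  50.43 16.86] [-1.  -0.5  4. ]
go -2 50.13 18 False [-2.35 49.89 17.45] [ 0.3 -0.6 -4. ]
go -2 54.43 18 True [-2.72 50.48 16.9 ] [-0.6 -0.   3.8]
go -3.91 49.77 18 False [-3.88 49.77 18.04] [ 0.  -0.   0.7]
go 8.09 49.77 18 True [ 2.23 49.27 16.77] [-0.8  0.3  0.4]
go -1.77 49.27 100 False [-2.09 49.06 99.24] [ 0.7 -0.   0.7]
(array([495.6, 441.5,  99.2]), array([ 0.7, -0. ,  0.7]), 91.5)
(array([491.5, 289.2, 139.4]), array([-0.8,  0.7, -1. ]), 92.5)
[4.99155e+02 3.41898e+02 6.16590e+01 3.19710e+01 2.90000e-02] (294, 142, 92, 49) [ -1.2 -50.6]
[4.97919e+02 3.92823e+02 6.14130e+01 3.21040e+01 2.90000e-02] (292, 58, 98, 55) [-1.1  0.4]
[4.97182e+02 4.33840e+02 6.19870e+01 1.40400e+01 2.90000e-02] (291, 0, 103, 27) [-0.7 41.4]
```

View pics/c11.png

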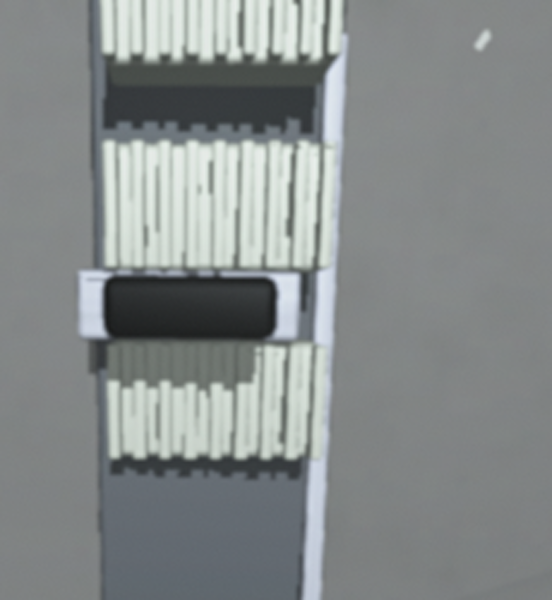

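Row after reseating (crop): H1 top row ~25, H2 rows 140–268, spacer 272–339, H3 from 343. The holder tops are at z = 42 rather than the 36 I cast at, so I'll redo the gap measurement at the right height.

```bash
cat >> h.py <<'E'
def gaps(d):
    for h in holders(d,42):
        b=Bf(h)
        if abs(b[0])>60 or not -80<b[1]<80: continue
        x,y,w,hh=h[5]; print("H",b.round(2),"yaw",round(h[4]-BY,4),np.round(h[2:4],1))
E
python3 - <<'E'
from h import *
d=snap("wrist"); gaps(d)
g=cv2.cvtColor(d["img"],cv2.COLOR_BGR2GRAY).T
xs=np.arange(300,368)
for n,a,b,s,z in (("H2-",106,114,-1,42),("sp+",109,118,1,40),("sp-",136,146,-1,40),("H3+",139,147,1,42),("H3-",186,198,-1,42),("H2+",54,64,1,42),("H1-",18,30,-1,42)):
    e=edge(g,a,b,xs,s)[:,::-1]; e=e[np.isfinite(e).all(1)]; w=np.array([Bf(q) for q in cast(d,e,z)]); print(n,np.median(w[:,1]).round(2),np.std(w[:,1]).round(2))
E
```

```text
H [ -1.39 -50.17] yaw 0.0021 [60.3 31.3]
H [-1.27 -0.35] yaw 0.0017 [60.1 31.4]
H [-0.86 39.77] yaw 0.0017 [60.6 13.7]
H2- -14.93 0.1
sp+ -16.3 0.82
sp- -31.51 0.63
H3+ -33.65 0.63
H3- -65.52 0.63
H2+ 15.02 0.56
H1- 35.23 0.97
```

Run:
```python
from h import *
robot.move_gripper(.7); robot.move_ptp(W(-9,-25,120),O(BY)); go(-9,-25,51,speed=80)
robot.move_gripper(0.); print(robot.current_gripper_width()*93,tb())
c=tb(); go(c[0],c[1],125,speed=60)
robot.move_ptp(W(-5,60,140),O(BY)); robot.move_ptp(W(0,108,125),O(BY)); go(0,108,58,speed=60); go(0,108,45,2.5,8)
robot.move_gripper(.7); go(0,108,130,speed=80)
robot.move_ptp(W(-5,-80,180),O(BY)); robot.sleep(.3)
d=snap("wrist","w12"); gaps(d); print(st())
robot.move_ptp(W(-5,-55,180),O(BY)); robot.sleep(.3)
d=snap("wrist","w13"); gaps(d)
```

```text
go -9 -25 51 False [ -8.6  -24.76  51.66] [ 0.1 -0.4  0.5]
39.542594442472684 [ -8.9  -24.96  51.06]
go -8.9 -24.96 125 False [ -9.1  -25.07 124.54] [ 0.5 -0.6 -2. ]
go 0 108 58 False [  0.24 108.2   58.57] [ 0.3 -0.  -1.8]
go 0 108 45 True [-2.0000e-02  1.0798e+02  5.1060e+01] [0.  0.7 6. ]
go 0 108 130 False [ -0.3  107.81 129.22] [-0.  -0.7  0.4]
H [ -1.44 -48.88] yaw 0.0023 [60.2 35. ]
H [-1.41  0.44] yaw 0.0022 [60.4 31.1]
H [-0.92 49.46] yaw 0.0019 [60.9 32. ]
(array([495.9, 313.2, 179.4]), array([0.6, 0.6, 0.2]), 103.1)
H [ -1.36 -47.43] yaw 1e-04 [60.2 37.3]
H [-1.3   1.08] yaw 1e-04 [60.2 31.8]
H [-0.96 50.09] yaw 1e-04 [60.6 30.9]
```

View pics/w13.png

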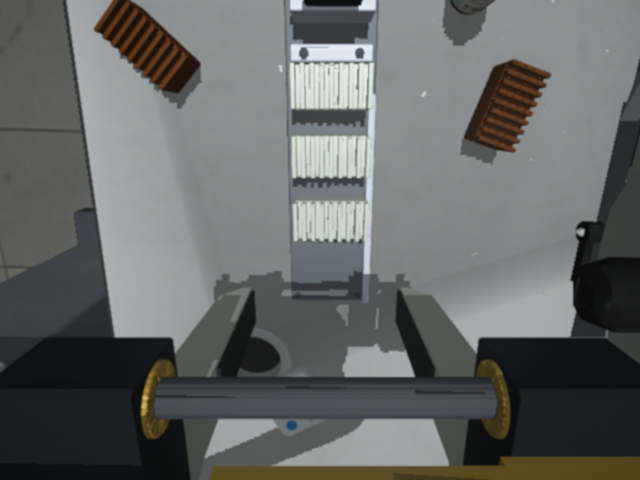

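The row looks evenly spaced: H1 (330,86), H2 (330,157), H3 (330,221). The spacer is parked. To check the pitch, I'll take the w7 viewpoint again and the same one shifted 50 mm. In w7 the H1–H2 gap was set by the spacer, so it serves as the reference.

Run:
```python
from h import *
ref=cv2.imread("pics/w7.png")
def edges(im,r0,n):
    g=cv2.GaussianBlur(im,(3,3),0)[:,318:368].astype(float); p=g.mean((1,2)); return p
out={}
A=[]
for k,y in (("a",-60),("b",-110)):
    robot.move_ptp(W(-15,y,220),O(BY)); robot.sleep(.4); d=snap("wrist","v"+k); A.append(d["img"]); print(tb())
f=lambda im:cv2.cvtColor(im,cv2.COLOR_BGR2GRAY).astype(np.float32)
def loc(im,box):
    x,y,w,h=box; t=f(ref)[y:y+h,x:x+w]; s=f(im)[y-14:y+h+14,x-14:x+w+14]
    r=cv2.matchTemplate(s,t,cv2.TM_CCOEFF_NORMED); _,v,_,(mx,my)=cv2.minMaxLoc(r)
    q=lambda a,b,c:(a-c)/(2*(a-2*b+c)); 
    return round(v,2),round(mx-14+q(*r[my,mx-1:mx+2]),2),round(my-14+q(*r[my-1:my+2,mx]),2)
for n,im in zip("ab",A): print(n,"upper",loc(im,(300,58,88,44)),"lower",loc(im,(302,130,82,44)))
```

```text
[-15.12 -60.09 219.38]
[ -15.08 -109.52  219.93]
a upper (0.91, np.float32(-1.45), np.float32(0.49)) lower (0.75, np.float32(-1.32), np.float32(-0.97))
b upper (0.73, np.float32(-1.85), np.float32(3.31)) lower (0.76, np.float32(-1.86), np.float32(1.14))
```

Run:
```python
import cv2,numpy as np
for n in ("w7","va","vb"):
    im=cv2.imread(f"pics/{n}.png").astype(float); s=im[...,1]-(im[...,0]+im[...,2])/2
    print(n,"tint",s[50:185,318:362].mean(1).round(0).astype(int).tolist()); print("  lum",im[50:185,318:362,1].mean(1).round().astype(int).tolist())
```

```text
w7 tint [-1, -1, -1, -1, -1, -1, -1, -1, -1, -1, -2, -3, 0, 6, 8, 8, 6, 6, 6, 6, 7, 7, 7, 7, 7, 7, 7, 7, 7, 7, 7, 7, 8, 7, 8, 8, 8, 8, 8, 8, 8, 8, 8, 8, 8, 8, 8, 8, 8, 8, 8, 8, 9, 8, 6, 2, 0, 1, 1, 1, 1, 1, 1, 1, 1, 1, 1, 1, 1, 1, 1, 1, 1, 1, 0, -1, -1, 0, 3, 5, 6, 6, 6, 6, 6, 6, 6, 6, 6, 6, 7, 7, 7, 8, 8, 8, 9, 9, 9, 9, 8, 9, 9, 9, 9, 9, 9, 9, 9, 9, 9, 9, 9, 9, 9, 8, 7, 3, 0, 0, 0, 0, 0, 0, 0, 0, 0, 0, 0, 0, 0, 0, 0, 0, 0]
  lum [210, 218, 215, 211, 208, 206, 206, 207, 212, 217, 212, 187, 160, 174, 208, 224, 228, 228, 226, 223, 221, 220, 221, 222, 223, 223, 223, 221, 221, 220, 220, 220, 220, 219, 219, 219, 218, 218, 217, 216, 215, 215, 215, 215, 215, 216, 215, 214, 212, 212, 213, 213, 203, 168, 118, 71, 45, 45, 54, 59, 59, 56, 54, 53, 51, 49, 47, 45, 44, 42, 40, 38, 36, 36, 51, 78, 92, 86, 89, 106, 117, 120, 119, 119, 119, 119, 119, 119, 121, 125, 139, 157, 168, 184, 201, 209, 212, 213, 212, 211, 211, 210, 209, 208, 207, 207, 206, 205, 205, 205, 206, 206, 207, 207, 203, 185, 147, 93, 64, 62, 64, 66, 76, 88, 99, 107, 114, 121, 123, 122, 122, 122, 122, 121, 122]
va tint [-2, -1, -1, -
[... 1431 characters left out ...]
5, 1, 0, 0, 0, 0, 0, 0, 0, 0, 0, 0, 0, 0, 0, 0, 0]
  lum [61, 62, 62, 62, 62, 62, 61, 62, 67, 82, 97, 107, 118, 124, 128, 147, 182, 211, 222, 224, 224, 223, 221, 220, 220, 220, 218, 216, 215, 215, 215, 215, 216, 217, 217, 216, 216, 216, 215, 214, 214, 213, 213, 211, 211, 211, 211, 211, 212, 211, 211, 210, 210, 209, 205, 184, 137, 92, 72, 66, 64, 64, 64, 64, 64, 64, 64, 71, 84, 94, 101, 108, 114, 119, 121, 120, 120, 120, 119, 123, 149, 190, 210, 211, 210, 213, 214, 214, 213, 211, 209, 208, 207, 206, 206, 206, 205, 205, 205, 206, 206, 205, 204, 204, 205, 206, 206, 206, 205, 203, 201, 200, 200, 201, 202, 201, 192, 165, 112, 70, 60, 61, 61, 63, 72, 86, 97, 107, 112, 113, 113, 113, 113, 113, 113]
```

H1 looks ~0.5 mm off the stop, because releasing it dragged it back slightly. I'll re-grip it and let go while it is pressed into the stop and rail.

Run:
```python
from h import *
robot.move_gripper(.8); robot.move_ptp(W(-1,50,110),O(BY)); go(-1,50,17.2,speed=60)
robot.move_gripper(0.); c=tb(); print(c,st()[1])
go(-1,50,17.2); 
for k in range(6):
    y=50.4+.4*k; r=go(-.6,y,17.2,30,5); F=robot.current_contact_force()
    if F[1]<-7 or r: break
for x in (-.2,.2,.6,1.0):
    r=go(x,y,17.2,30,5)
    if r or robot.current_contact_force()[0]<-7: break
robot.move_gripper(.73); print(tb(),st()[1])
p=robot.current_tcp_pos(); go(-1,Bf(p)[1],110,speed=60)
robot.move_ptp(W(-15,-60,220),O(BY)); robot.sleep(.4); d=snap("wrist","vc")
im=d["img"].astype(float); print(im[100:,318:362,1][:0].shape, im[56:108,318:362,1].mean(1).round().astype(int).tolist(), im[124:132,318:362,1].mean(1).round().astype(int).tolist(), im[162:170,318:362,1].mean(1).round().astype(int).tolist()); gaps(d); print(st())
```

```text
go -1 50 17.2 False [-0.81 50.11 17.55] [-0.7 -1.3  0.4]
[-0.89 49.99 17.28] [-0.6  0.2  0.2]
go -1 50 17.2 False [-0.93 50.02 17.29] [ 0.3 -0.1  0.1]
go -0.6 50.4 17.2 False [-0.9  50.07 17.3 ] [-2.8 -2.6  5. ]
go -0.6 50.8 17.2 False [-0.75 50.42 17.29] [-2.6 -3.9  5.1]
go -0.6 51.199999999999996 17.2 False [-0.69 50.67 17.27] [-2.3 -4.8  4.5]
go -0.6 51.6 17.2 False [-0.68 50.71 17.28] [-1.6 -5.2  6.3]
go -0.6 52.0 17.2 False [-0.68 50.7  17.28] [-3.  -8.1  6.4]
go -0.2 52.0 17.2 False [-0.72 50.71 17.27] [-4.  -7.7  7.3]
go 0.2 52.0 17.2 False [-0.64 50.73 17.31] [-4.3 -7.4  7.6]
go 0.6 52.0 17.2 False [-0.67 50.69 17.28] [-6.1 -6.6  8.9]
go 1.0 52.0 17.2 False [-0.61 50.7  17.31] [-6.1 -7.   8.1]
[ 1.23 52.3  16.97] [ 0.6 -0.6  0.7]
go -1 52.30460547164454 110 False [ -1.13  52.2  109.64] [ 1.3 -0.  -0.4]
(0, 44) [211, 210, 212, 217, 220, 213, 185, 159, 177, 211, 226, 228, 227, 225, 222, 222, 223, 223, 222, 222, 222, 222, 221, 221, 221, 221, 221, 221, 220, 220, 219, 219, 219, 219, 219, 218, 217, 216, 215, 215, 215, 214, 213, 212, 213, 214, 212, 194, 148, 101, 80, 70] [131, 131, 130, 130, 138, 170, 205, 219] [207, 207, 204, 192, 161, 106, 68, 63]
H [ -1.26 -47.96] yaw 0.0016 [59.9 35.9]
H [-1.35  0.69] yaw 0.0014 [60.3 32.2]
H [-0.79 50.47] yaw 0.0011 [61.5 31. ]
(array([485.5, 332.4, 219.3]), array([ 0. , -0.3, -0.8]), 116.0)
```

```bash
python3 -c "
from h import *
print(robot.hand_in())"
```

```text
the job is handed in; nothing more can be done
None
```

I handed the job in with the three white holders in a row against stop and rail, gaps set with the spacer, which is standing parked again; the first holder was knocked aside midway and reseated, the last measurements put every gap within about half a millimetre, and I viewed one picture more than the 14 allowed.

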